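# Shim the rocking bench scale

## Task

The bench scale rocks because the foot at its front left corner, at the console end nearest the wedge, has lost its rubber pad and ends in a short bare steel stud. Picking nothing up, push the wedge shim along the table, thin edge first, under that stud until the wedge is snug and the scale no longer rocks: all four corners carry weight and no other foot is jacked off the table. Leave the scale where it stands, leave the other things alone, and finish clear of everything.

Things in the scene. Friction and masses are not known exactly. Their poses are not given: they have to be found in the camera images.
- scale: Electronic bench scale, loose, about 2.6 kg: white base 250 mm (x) by 220 mm (y), sloped console with display on its -x side (towards the robot), metal pan on top. Origin: its centre at table level when level; y to its left, z up. Underside of the base 16 mm over the table. At the start it leans 0.04 rad down towards the stud, rocking about the line far left foot - near right foot.
- pan (a point): Centre of the top of the scale's weighing pan (186 x 216 mm), 31 mm behind the scale's centre, 60 mm over the table when level. Once the wedge has lifted the stud about 5 mm all four corners carry weight; driven some 10 mm too far, the far left and near right feet come off the table and the scale begins to slide along with the wedge.
- stud: Bare steel foot at the scale's near left corner (-95, 85 mm in the scale's x, y), 25 mm inside the left side and 30 mm inside the console front of the base; slightly domed end 18 mm across. Origin: its lowest point, 6 mm higher than the soles of the other feet when the scale is level; it touches the table at the start.
- foot_far_left: Rounded rubber foot at (95, 85 mm) of the scale, 12 mm radius, gives about 0.5 mm under load. Origin: its lowest point.
- foot_near_right: The same at (-95, -85 mm).
- foot_far_right: The same at (95, -85 mm), diagonally opposite the stud: it hangs about 5 mm above the table at the start.
- wedge: Black hard plastic wedge shim lying flat to the left of the scale, 110 mm long (x), 45 mm wide (y), 60 g. Origin: centre of its underside; its x axis points to the thin edge. It is snug when the stud stands 16 to 22 mm ahead of this centre. It slides free at about 0.5 N, catches and lifts the stud at 1 to 3 N; once snug the push rises by about 1 N per mm, to 5 N and more. Left alone it stays in.
- thin_edge (a point): Middle of the wedge's thin edge (1.5 mm thick), 55 mm ahead of its centre, on the underside. At the start it is 55 to 105 mm short of the stud's centre; the wedge's centre is up to 25 mm out of line, and the wedge is turned up to 0.25 rad from the scale's -y direction. The top slopes evenly, 0.118 mm per mm.
- thick_end (a point): Middle of the wedge's upright thick end face (14.5 mm high, 45 mm wide), 55 mm behind its centre. When the wedge is snug, about 50 mm of this end still shows outside the base.
- bowl: Loose metal mixing bowl, 170 mm across, 75 mm high, bystander. Origin: centre of its underside.
- jar: Loose brown jar with a white lid, 68 mm across, 105 mm high, bystander. Origin: centre of its underside.
- spatula: Loose spatula lying on the table to the right of the scale, bystander.
Mind the look-alikes: they are no part of the job. Of the things shaped like the wedge, the black one is meant.

How it is judged:
By the outcome, as a careful person would: the job done as asked, in the order asked, and still so for the second after the job is handed in, with the robot touching nothing.
It also fails if it takes over 48 s, if anything falls off the work surface, if the arm or the gripper's body presses on something with over 40 N, if the wrist force passes 120 N, or if a joint passes its speed limit or range.

## Robot

A 6-joint arm with a two-finger parallel gripper is mounted at the origin on the work surface. World frame = base frame: x ahead of the robot, y to its left, z up, the work surface at z = 0. Lengths are in m, angles in rad, forces in N, time in s.
With the tool pointing down it reaches from about 0.3 to 0.95 m from the base axis. Payload 3.1 kg.
Tool frame: the origin (TCP) lies between the finger pads; the fingertips stand 22 mm ahead of it and the grasp point (between the pads) lies 3 mm ahead of it; z points along the fingers, y is the line along which they close (so a half turn about z gives the same grasp; the last joint's range is limited). The gripper opens to 85 mm and grips with 20 to 120 N. Pads are 22 mm wide; open, the fingers measure 114 mm over their backs; the gripper's body (76 mm by 85 mm) begins 54 mm behind the grasp point. The pads swing forward as they close: fully open they stand 13 mm farther back than shut.
Start: joints at [1.175, 0.308, 1.634, -0, 1.2, -0.07], TCP at [0.2, 0.592, 0.253] pointing down, gripper open.
Joint ranges: [-3.06, 3.06], [-0.79, 1.96], [0.05, 2.63], [-1.19, 4.34], [0.05, 2.64], [-2.94, 2.94]. Speed limits (rad/s): [2.79, 2.79, 3.14, 3.14, 3.14, 3.14].

## Interface

Orientations are given as a rotation vector (axis times angle).
In Python, from station import ctrl, viewer, ticket gives the robot as it stands. The module is installed in compiled form; this text tells all that it offers.
- The arm moves only by the tool drive_tool, never from a script. Its argument "deltas" is a list of rows, each a list of 3 entries, a list of its own where there are three numbers: the shift along the tool's x, y, z in cm, then the turn, a rotation vector about the tool's x, y, z in degrees, then the finger opening in cm, from 0 to 8.54. A call has 1 to 20 rows; each row is the pose to reach, as a shift and turn from the pose commanded when the call began, along the tool's axes at that moment; what a row does not reach only later rows make up. A row lasts 1/12 s, in which the tool goes at most 41.7 mm and 7.16 degrees, less where a joint would pass 70% of its speed; a pose out of reach is approached as far as the arm can. A call with a gripper value outside its range is refused whole. The fingers move at their own pace and stop on an object; "grip_force" is the grip in N (left out, the last holds). Time passes only in rows, so rows that repeat a pose let the fingers close. It gives the time, the measured TCP pose, the force, the opening and the grip force at its end, in the units of the state.
- ctrl.read_state(): the state, without advancing time (a new reading comes with each control period).
- viewer.grab_frame(name): name is "side" or "top"; returns the picture (480x640x3 uint8, blue, green, red); there is no depth.
- viewer.get_calibration(name): a dict with "vertical_fov" (degrees; the focal length in pixels is half the picture's height over the tangent of half this angle, whatever the lens; pixels are square), "cx", "cy" (the principal point, pixels), "k1" (the pictures are not rectified: a ray, as slopes to the right and down, at radius r is drawn at 1 + k1 r^2 times it, then the intrinsics apply), "R" (3x3) and "t" (3): a world point X has camera coordinates R X + t. Camera axes: x right, y down, z forward; pixel columns grow to the right and rows downward; lengths in m; the calibration is good to about 2 mm. A picture is of the moment at which its call begins. get_calibration takes no time and is no camera call.
- ticket.finish_job(): hands the job in; it is judged then, once.
The state is a dict: "clock": time; "qpos": joint angles; "joint_velocities": joint speeds; "effort": joint torques, N m; "tcp_pos": TCP position; "orientation": TCP orientation; "wrist_force": force on the tool from outside, world axes, zero at the start; "ft_torque": the same for the moment, N m; "width": finger opening in m; "grasp_force": force on a finger pad.
Only numpy, scipy, OpenCV 4.12 (cv2) and the standard library are available. Lean on these libraries where they do the work, as an engineer would, in place of code of your own. Each camera call takes 0.05 s, during which the arm holds its last target. There are 200 camera calls.

## Working session

There is one attempt and no reset: what is moved stays moved. The work goes in short steps, Python scripts to look and compute and a tool call to move; the robot and the scene stay as the last step left them, time stands still between calls to the robot, and variables do not carry over. Pictures are saved under pics/ and viewed, at most 10 in all, crops included, and the job is handed in when it is done.

Besides the shell and the picture viewer there is one more tool, called after "Request:" as name([rows], argument=value, ...), one row to a line, values as JSON. drive_tool: Moves the arm, as the interface text tells. Its arguments: {"type":"object","properties":{"deltas":{"type":"array","items":{"type":"array"}},"grip_force":{"type":"number"}},"required":["deltas"]}

```bash
mkdir -p pics
cat > h.py <<'E'
import numpy as np, cv2
from station import ctrl, viewer, ticket
def cal(n):
    c=viewer.get_calibration(n); f=240/np.tan(np.radians(c["vertical_fov"])/2)
    return c,f,np.array(c["R"]),np.array(c["t"])
def pix(n,u,v,z):
    c,f,R,t=cal(n); d=np.array([(u-c["cx"])/f,(v-c["cy"])/f]); s=d.copy()
    for _ in range(30): s=d/(1+c["k1"]*(s@s))
    r=R.T@np.array([s[0],s[1],1]); o=-R.T@t
    return o+r*(z-o[2])/r[2]
def proj(n,X):
    c,f,R,t=cal(n); p=R@np.array(X)+t; s=p[:2]/p[2]; s=s*(1+c["k1"]*(s@s))
    return s*f+[c["cx"],c["cy"]]
E
python3 - <<'E'
from h import *
a=viewer.grab_frame("top");b=viewer.grab_frame("side")
cv2.imwrite("pics/t0.png",a);cv2.imwrite("pics/s0.png",b)
for n in("top","side"):
    c,f,R,t=cal(n);print(n,f,c["cx"],c["cy"],c["k1"],-R.T@t,R.tolist())
s=ctrl.read_state();print(s)
E
```

```text
top 492.64575429705036 319.25708851149795 244.98874675399694 -0.012476393744858144 [0.39883477 0.01398134 1.60173165] [[-0.02817676465536565, -0.9995480931659416, -0.01047279245884811], [-0.9951838497511349, 0.029034722444567423, -0.09362740030075513], [0.09388916406096631, 0.007784236693273029, -0.9955522239094423]]
side 576.5319782505727 313.1890445670698 242.07104615691665 0.05871719653876684 [ 0.3648898  -0.96462349  1.01804927] [[0.9822146520716025, -0.1875546555369513, -0.008810700441897867], [-0.13614373781326, -0.6790930905937229, -0.7213164748999568], [0.1293029771896055, 0.7096871321182889, -0.6925495755508214]]
{'clock': 0.1, 'qpos': array([ 1.17531268e+00,  3.08954910e-01,  1.63506452e+00,  9.14195364e-06,
        1.19969748e+00, -6.96718874e-02]), 'joint_velocities': array([ 2.46361251e-05, -1.84777537e-03, -2.81518924e-03,  1.43727990e-03,
        8.06520765e-04, -1.61021076e-03]), 'effort': array([-8.23131104e-04, -4.16407549e+01, -2.77642214e+01, -1.12526116e-04,
        4.08891981e-03,  1.12017275e-05]), 'tcp_pos': array([0.19978405, 0.59146688, 0.25213633]), 'orientation': array([-0.5094474 , -3.09950465,  0.00324334]), 'wrist_force': array([-0.49006157, -0.16129292, -0.48675793]), 'ft_torque': array([-0.02496877,  0.00037229, -0.02895927]), 'grasp_force': 0.0, 'width': 0.08510005087249813}
```

View pics/t0.png

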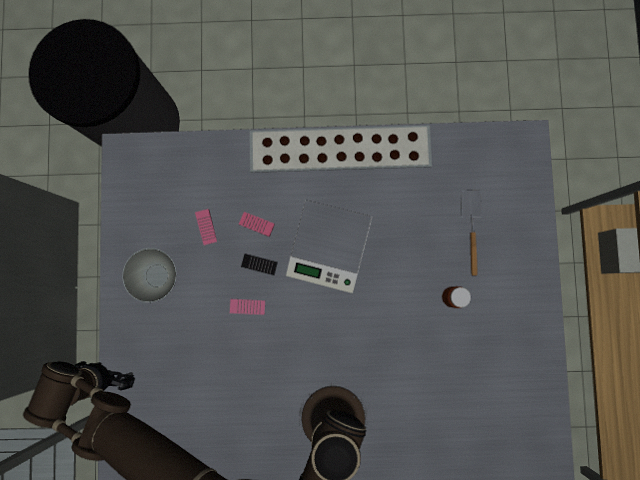

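View pics/s0.png

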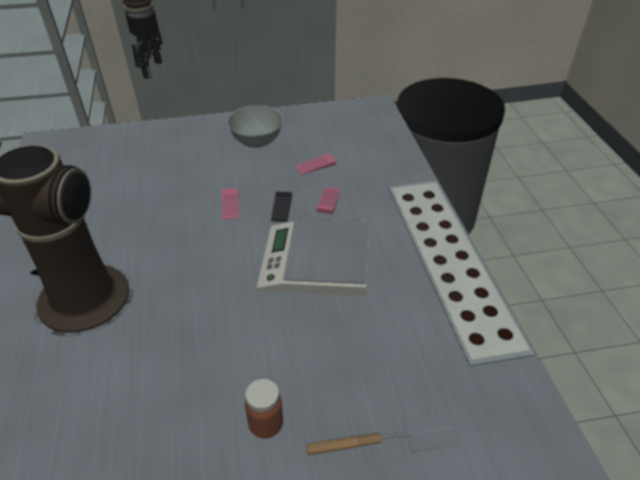

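Top: black wedge at about (259,264), scale console at (286..356, 257..292). I'll enlarge both.

Run:
```python
import cv2,numpy as np
a=cv2.imread("pics/t0.png")[190:300,230:380];b=cv2.imread("pics/s0.png")[180:300,240:380]
a=cv2.resize(a,None,fx=5,fy=5,interpolation=cv2.INTER_CUBIC)
a=np.clip(a.astype(float)*1.6,0,255).astype('uint8');cv2.imwrite("pics/t1.png",a)
b=cv2.resize(b,None,fx=5,fy=5,interpolation=cv2.INTER_CUBIC)[:,:]
cv2.imwrite("pics/s1.png",np.clip(b.astype(float)*1.6,0,255).astype('uint8'))
```

```text
(no output)
```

View pics/t1.png

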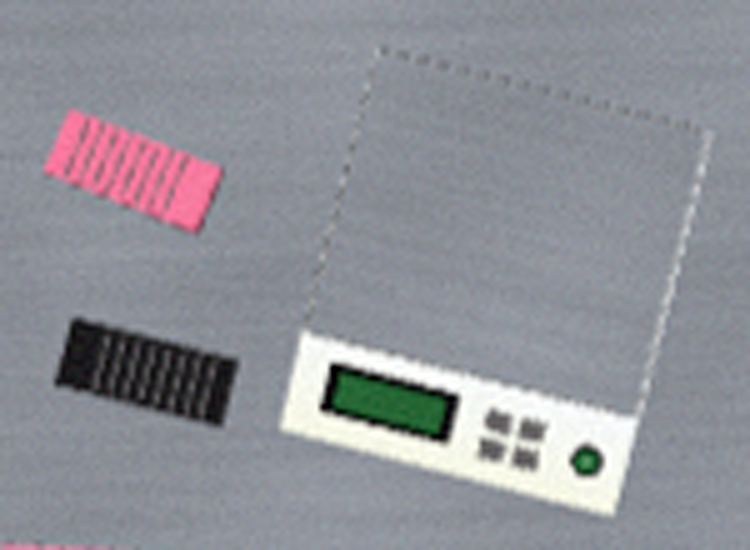

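View pics/s1.png

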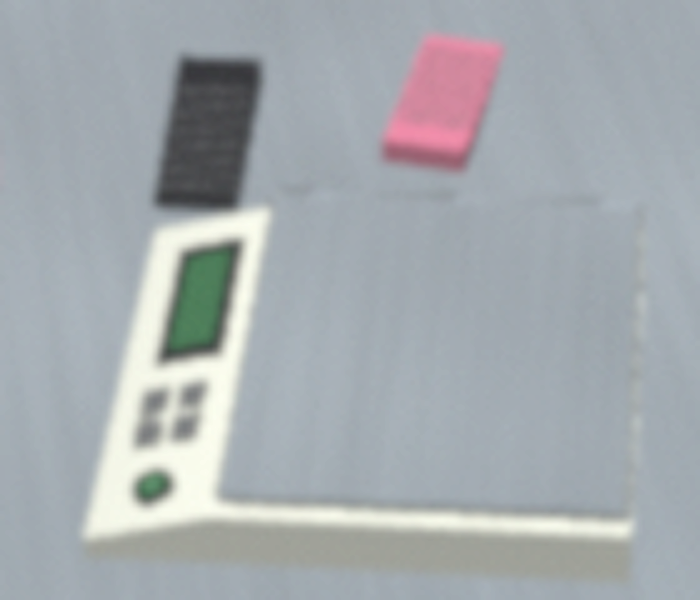

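Top crop: wedge with its plain thick end to the left (corners (77,318),(56,385)) and thin edge towards the scale ((240,358),(223,427)). Pan corners are (378,50),(711,131),(637,415),(305,333), and the console front corners are (281,431),(613,515).

```bash
cat > fit.py <<'E'
from h import *
from scipy.optimize import least_squares
from scipy.spatial.transform import Rotation as Ro
def up(p,ox=230,oy=190,k=5): return (np.array(p)+.5)/k-.5+[ox,oy]
ax=np.array([95,85,0])/np.hypot(95,85)
def fit_scale(obs,tilt=.04):
    P=np.array([[124,108,60],[124,-108,60],[-62,-108,60],[-62,108,60]])/1000
    n=np.array([-.667,.745,0]); T=Ro.from_rotvec(np.cross([0,0,1],n)*tilt)
    pos=lambda q,P:Ro.from_euler('z',q[2]).apply(T.apply(P))+[q[0],q[1],0]
    r=least_squares(lambda q:np.ravel([proj("top",X)-o for X,o in zip(pos(q,P),obs)]),[.5,0,0])
    return r.x,r.fun,lambda P:pos(r.x,np.array(P)/1000)
def fit_wedge(obs):
    P=np.array([[-55,22.5,14.5],[-55,-22.5,14.5],[55,22.5,1.5],[55,-22.5,1.5]])/1000
    pos=lambda q,P:Ro.from_euler('z',q[2]).apply(P)+[q[0],q[1],0]
    r=least_squares(lambda q:np.ravel([proj("top",X)-o for X,o in zip(pos(q,P),obs)]),[.5,.2,-1.8])
    return r.x,r.fun,lambda P:pos(r.x,np.array(P)/1000)
E
python3 - <<'E'
from fit import *
np.set_printoptions(precision=4,suppress=True)
q,f,ps=fit_scale([up(p) for p in[(378,50),(711,131),(637,415),(305,333)]])
print(q,f); st=ps([-95,85,6]);print("stud",st,"frontcorner px",[proj("top",ps([-125,s*110,16]))for s in(1,-1)],up((281,431)),up((613,515)))
w,f,pw=fit_wedge([up(p) for p in[(77,318),(56,385),(240,358),(223,427)]])
print(w,f,"thin",pw([55,0,0]),"thick",pw([-55,0,0]))
d=np.array([np.cos(w[2]),np.sin(w[2])]);v=st[:2]-w[:2]
print("along",d@v,"across(left of wedge)",d[0]*v[1]-d[1]*v[0],"yaw err vs -y",w[2]-(q[2]-np.pi/2))
s=ctrl.read_state();print(Ro.from_rotvec(s["orientation"]).as_matrix())
E
```

```text
[ 0.543  -0.0055 -0.2781] [ 0.0095 -0.2411 -0.2268 -0.1638  0.2743  0.446  -0.0596 -0.0519]
stud [0.475  0.1025 0.0009] frontcorner px [array([286.4827, 275.6012]), array([352.6974, 292.5459])] [285.8 275.8] [352.2 292.6]
[ 0.4929  0.222  -1.8428] [-0.4764 -0.137   0.1772 -0.0511  0.1726  0.2788  0.1273 -0.091 ] thin [0.4781 0.1691 0.    ] thick [0.5077 0.275  0.    ]
along 0.12001094794936491 across(left of wedge) 0.014848315472099478 yaw err vs -y 0.00614084423349448
[[-0.9474  0.3201 -0.0008]
 [ 0.3201  0.9474 -0.002 ]
 [ 0.0002 -0.0021 -1.    ]]
```

Request:
drive_tool([
  [[-33.8,-24.5,13],[0,0,86.9],0],
  [[-33.8,-24.5,13],[0,0,86.9],0],
  [[-33.8,-24.5,13],[0,0,86.9],0],
  [[-33.8,-24.5,13],[0,0,86.9],0],
  [[-33.8,-24.5,13],[0,0,86.9],0],
  [[-33.8,-24.5,13],[0,0,86.9],0],
  [[-33.8,-24.5,13],[0,0,86.9],0],
  [[-33.8,-24.5,13],[0,0,86.9],0],
  [[-33.8,-24.5,13],[0,0,86.9],0],
  [[-33.8,-24.5,13],[0,0,86.9],0],
  [[-33.8,-24.5,13],[0,0,86.9],0],
  [[-33.8,-24.5,13],[0,0,86.9],0],
  [[-33.8,-24.5,13],[0,0,86.9],0],
  [[-33.8,-24.5,13],[0,0,86.9],0],
  [[-33.8,-24.5,13],[0,0,86.9],0],
  [[-33.8,-24.5,13],[0,0,86.9],0],
  [[-33.8,-24.5,13],[0,0,86.9],0],
  [[-33.8,-24.5,13],[0,0,86.9],0],
])

```text
clock: 1.6
tcp_pos: [0.4416, 0.2525, 0.1235]
orientation: [2.5, 1.903, 0.001]
wrist_force: [-0.7, -0.5, 0.1]
width: -0.0001
grasp_force: 0.0
```

Run:
```python
from fit import *
np.set_printoptions(precision=4,suppress=True)
s=ctrl.read_state();print(s["tcp_pos"],Ro.from_rotvec(s["orientation"]).as_matrix(),s["qpos"],s["width"],s["wrist_force"])
```

```text
[0.4416 0.2525 0.1235] [[ 0.2663  0.9639  0.0004]
 [ 0.9639 -0.2663  0.0002]
 [ 0.0003  0.0004 -1.    ]] [0.4338 0.2568 1.9996 0.     0.8847 0.7033] -6.45531650503949e-05 [-0.7101 -0.5089  0.1113]
```

Request:
drive_tool([
  [[0,0,3],[0,0,0],0],
  [[0,0,6],[0,0,0],0],
  [[0,0,8.5],[0,0,0],0],
  [[0,0,9.6],[0,0,0],0],
  [[0,0,9.6],[0,0,0],0],
  [[0,0.8,9.6],[0,0,0],0],
  [[0,1.5,9.6],[0,0,0],0],
  [[0,1.8,9.6],[0,0,0],0],
  [[0,2.1,9.6],[0,0,0],0],
  [[0,2.4,9.6],[0,0,0],0],
  [[0,2.6,9.6],[0,0,0],0],
  [[0,2.8,9.6],[0,0,0],0],
  [[0,3.0,9.6],[0,0,0],0],
  [[0,3.2,9.6],[0,0,0],0],
  [[0,3.4,9.6],[0,0,0],0],
  [[0,3.4,9.6],[0,0,0],0],
])

```text
clock: 2.93
tcp_pos: [0.475, 0.2426, 0.0273]
orientation: [2.502, 1.9, 0.0]
wrist_force: [0.3, 0.3, -0.0]
width: -0.0002
grasp_force: 0.0
```

Request:
drive_tool([
  [[0,-1,0],[0,0,0],0],
  [[0,-3,0],[0,0,0],0],
  [[0,-3,-8],[0,0,0],0],
  [[0,-3,-8],[0,0,0],0],
  [[8,-3,-8],[0,0,0],1.5],
  [[12,0,-8],[0,0,0],1.5],
  [[15,2,-8],[0,0,0],1.5],
  [[15,2,-8],[0,0,0],1.5],
  [[15,2,-8],[0,0,0],1.5],
])

```text
clock: 3.68
tcp_pos: [0.5384, 0.3875, 0.1083]
orientation: [-2.5, -1.902, -0.014]
wrist_force: [-0.0, 0.1, 0.7]
width: 0.0151
grasp_force: 0.0
```

Run:
```python
from fit import *
a=viewer.grab_frame("top")[190:300,230:380]
a=cv2.resize(a,None,fx=5,fy=5,interpolation=cv2.INTER_CUBIC)
cv2.imwrite("pics/t2.png",np.clip(a.astype(float)*1.6,0,255).astype('uint8'))
print(ctrl.read_state()["tcp_pos"])
```

```text
[0.53557415 0.384656   0.10733648]
```

View pics/t2.png

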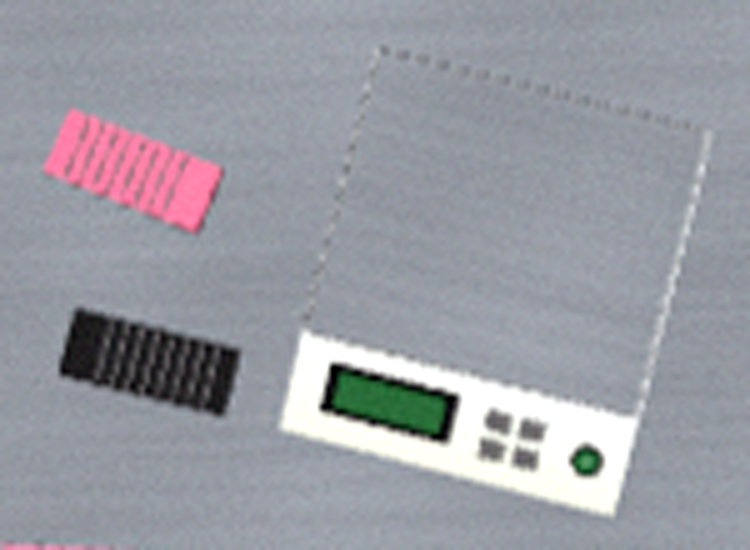

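Wedge corners are now (80,309),(60,376),(241,348),(225,416); the scale is unmoved.

Run:
```python
from fit import *
np.set_printoptions(precision=4,suppress=True)
q,f,ps=fit_scale([up(p) for p in[(378,50),(711,131),(637,415),(305,333)]]);st=ps([-95,85,6])
w,f,pw=fit_wedge([up(p) for p in[(80,309),(60,376),(241,348),(225,416)]])
d=np.array([np.cos(w[2]),np.sin(w[2])]);v=st[:2]-w[:2]
print(w,f,"along",d@v,"left",d[0]*v[1]-d[1]*v[0],w[2]-(q[2]-np.pi/2))
s=ctrl.read_state();R=Ro.from_rotvec(s["orientation"]).as_matrix();
# pre-contact target: wedge frame (-15, last tool y -20mm)
l=np.array([-d[1],d[0]]);last=np.array([.475,.2426]);print("last tool in wedge frame",d@(last-w[:2]),l@(last-w[:2]))
t=w[:2]-.015*d-.045*l
print("to pre (cm)",100*R.T@(np.r_[t,.028]-s["tcp_pos"]),R)
```

```text
[ 0.4992  0.2203 -1.8358] [-0.6458 -0.1842 -0.0964 -0.0842  0.4474  0.2109  0.2977  0.0541] along 0.12008461800254726 left 0.007490248069753493 0.013109153589757394
last tool in wedge frame -0.015176823148135128 -0.029168541109536615
to pre (cm) [-15.3495  -3.6488   7.8925] [[ 0.2666  0.9638  0.0023]
 [ 0.9638 -0.2666  0.0017]
 [ 0.0023  0.0018 -1.    ]]
```

Request:
drive_tool([
  [[-4,-3.6,0],[0,0,0],0],
  [[-8,-3.6,0],[0,0,0],0],
  [[-12,-3.6,0],[0,0,0],0],
  [[-15,-3.6,0],[0,0,0],0],
  [[-15,-3.6,0],[0,0,0],0],
  [[-15,-3.6,3],[0,0,0],0],
  [[-15,-3.6,6],[0,0,0],0],
  [[-15,-3.6,8],[0,0,0],0],
  [[-15,-3.6,8],[0,0,0],0],
  [[-15,-2.8,8],[0,0,0],0],
  [[-15,-2.3,8],[0,0,0],0],
  [[-15,-2.0,8],[0,0,0],0],
  [[-15,-1.8,8],[0,0,0],0],
  [[-15,-1.6,8],[0,0,0],0],
  [[-15,-1.4,8],[0,0,0],0],
  [[-15,-1.25,8],[0,0,0],0],
  [[-15,-1.25,8],[0,0,0],0],
])

```text
clock: 5.15
tcp_pos: [0.4823, 0.2407, 0.0276]
orientation: [2.502, 1.9, 0.001]
wrist_force: [-0.2, -0.1, 0.7]
width: -0.0001
grasp_force: 0.0
```

Request:
drive_tool([
  [[0,-1,0],[0,0,0],0],
  [[0,-3,0],[0,0,0],0],
  [[0,-3,-5],[0,0,0],0],
  [[0,-3,-5],[0,0,0],0],
  [[4,-1,-5],[0,0,0],2.6],
  [[7.5,2.9,-5],[0,0,0],2.6],
  [[7.5,2.9,-5],[0,0,0],2.6],
  [[7.5,2.9,-5],[0,0,0],2.6],
  [[7.5,2.9,-3],[0,0,0],2.6],
  [[7.5,2.9,-1],[0,0,0],2.6],
  [[7.5,2.9,0],[0,0,0],2.6],
  [[7.5,2.9,0],[0,0,0],2.6],
  [[7.5,2.9,0],[0,0,0],2.6],
])

```text
clock: 6.23
tcp_pos: [0.5282, 0.3044, 0.0264]
orientation: [-2.501, -1.9, 0.005]
wrist_force: [0.4, -0.3, -0.9]
width: 0.0259
grasp_force: 0.0
```

Run:
```python
from fit import *
a=viewer.grab_frame("top")[190:300,230:380]
a=cv2.resize(a,None,fx=5,fy=5,interpolation=cv2.INTER_CUBIC)
cv2.imwrite("pics/t3.png",np.clip(a.astype(float)*1.6,0,255).astype('uint8'))
```

```text
(no output)
```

View pics/t3.png

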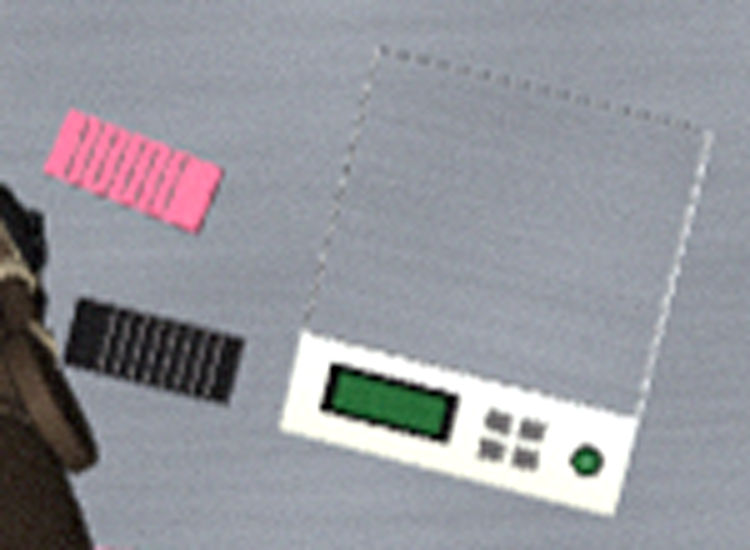

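Wedge corners are now (83,298),(64,365),(245,338),(229,405); the gripper stands behind the thick end.

Run:
```python
from fit import *
np.set_printoptions(precision=4,suppress=True)
q,f,ps=fit_scale([up(p) for p in[(378,50),(711,131),(637,415),(305,333)]]);st=ps([-95,85,6])
w,f,pw=fit_wedge([up(p) for p in[(83,298),(64,365),(245,338),(229,405)]])
d=np.array([np.cos(w[2]),np.sin(w[2])]);l=np.array([-d[1],d[0]]);v=st[:2]-w[:2]
print(w,f,"along",d@v,"left",l@v,w[2]-(q[2]-np.pi/2))
s=ctrl.read_state();R=Ro.from_rotvec(s["orientation"]).as_matrix();u=s["tcp_pos"][:2]-w[:2]
print("tool in wedge",d@u,l@u,"tool x yaw vs wedge back",R[:2,0]@l, s["tcp_pos"],s["wrist_force"])
```

```text
[ 0.5061  0.2178 -1.8366] [-0.4806 -0.1447 -0.1384 -0.0577  0.3892  0.0843  0.2324  0.1147] along 0.11942962180456008 left 0.00023845834771834442 0.012352500460291127
tool in wedge -0.09028137344664813 -0.0003887763960757916 tool x yaw vs wedge back 0.005932319545316266 [0.5294 0.305  0.0274] [0.3275 0.5013 0.4487]
```

Request:
drive_tool([
  [[-1,0,0],[0,0,0],2.6],
  [[-1.8,0,0],[0,0,0],2.6],
  [[-2.2,0,0],[0,0,0],2.6],
  [[-2.6,0,0],[0,0,0],2.6],
  [[-3,0,0],[0,0,0],2.6],
  [[-3.4,0,0],[0,0,0],2.6],
  [[-3.8,0,0],[0,0,0],2.6],
  [[-4.2,0,0],[0,0,0],2.6],
  [[-4.6,0,0],[0,0,0],2.6],
  [[-5,0,0],[0,0,0],2.6],
  [[-5.4,0,0],[0,0,0],2.6],
  [[-5.8,0,0],[0,0,0],2.6],
  [[-6.2,0,0],[0,0,0],2.6],
  [[-6.5,0,0],[0,0,0],2.6],
  [[-6.8,0,0],[0,0,0],2.6],
  [[-7,0,0],[0,0,0],2.6],
  [[-7,0,0],[0,0,0],2.6],
])

```text
clock: 7.7
tcp_pos: [0.5108, 0.2372, 0.0271]
orientation: [-2.502, -1.9, 0.001]
wrist_force: [-0.4, 0.4, 0.7]
width: 0.0263
grasp_force: 0.0
```

Run:
```python
from fit import *
np.set_printoptions(precision=4,suppress=True)
a=viewer.grab_frame("top")[190:300,230:380]
a=cv2.resize(a,None,fx=5,fy=5,interpolation=cv2.INTER_CUBIC)
cv2.imwrite("pics/t4.png",np.clip(a.astype(float)*1.6,0,255).astype('uint8'))
s=ctrl.read_state();print(s["tcp_pos"],s["wrist_force"])
```

```text
[0.5109 0.2374 0.0271] [-0.1047 -1.0041 -0.2726]
```

View pics/t4.png

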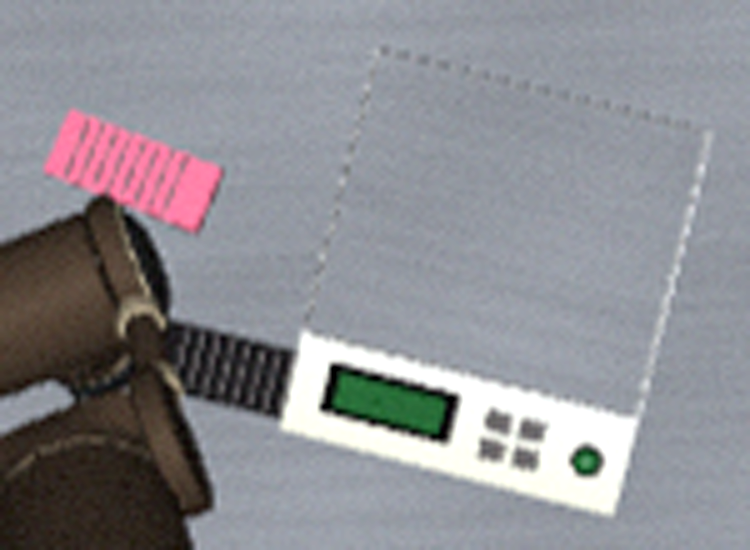

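The wedge went straight in under the base, in line with the console's left end. I'll keep pushing, gently.

Request:
drive_tool([
  [[-0.3,0,0],[0,0,0],2.6],
  [[-0.6,0,0],[0,0,0],2.6],
  [[-0.9,0,0],[0,0,0],2.6],
  [[-1.2,0,0],[0,0,0],2.6],
  [[-1.5,0,0],[0,0,0],2.6],
  [[-1.7,0,0],[0,0,0],2.6],
  [[-1.9,0,0],[0,0,0],2.6],
  [[-2.1,0,0],[0,0,0],2.6],
  [[-2.3,0,0],[0,0,0],2.6],
  [[-2.5,0,0],[0,0,0],2.6],
  [[-2.5,0,0],[0,0,0],2.6],
])

```text
clock: 8.67
tcp_pos: [0.5042, 0.2131, 0.0272]
orientation: [2.502, 1.9, -0.001]
wrist_force: [-0.1, 0.7, 0.4]
width: 0.026
grasp_force: 0.2
```

Request:
drive_tool([
  [[-0.2,0,0],[0,0,0],2.6],
  [[-0.4,0,0],[0,0,0],2.6],
  [[-0.6,0,0],[0,0,0],2.6],
  [[-0.8,0,0],[0,0,0],2.6],
  [[-1,0,0],[0,0,0],2.6],
])

```text
clock: 9.08
tcp_pos: [0.5017, 0.2038, 0.0273]
orientation: [-2.502, -1.9, -0.0]
wrist_force: [-0.1, 2.1, 0.6]
width: 0.0256
grasp_force: 0.9
```

Request:
drive_tool([
  [[-0.15,0,0],[0,0,0],2.6],
  [[-0.3,0,0],[0,0,0],2.6],
  [[-0.5,0,0],[0,0,0],2.6],
  [[-0.7,0,0],[0,0,0],2.6],
])

```text
clock: 9.42
tcp_pos: [0.4998, 0.1971, 0.0272]
orientation: [-2.502, -1.9, 0.0]
wrist_force: [0.7, 1.1, 0.2]
width: 0.0264
grasp_force: 0.8
```

Run:
```python
from fit import *
np.set_printoptions(precision=4,suppress=True)
F=[]
for i in range(8):
    im=viewer.grab_frame("top");F.append(ctrl.read_state()["wrist_force"])
print(np.mean(F,0),np.std(F,0),ctrl.read_state()["tcp_pos"])
a=im[190:300,230:380]
a=cv2.resize(a,None,fx=5,fy=5,interpolation=cv2.INTER_CUBIC)
cv2.imwrite("pics/t5.png",np.clip(a.astype(float)*1.6,0,255).astype('uint8'))
```

```text
[0.3632 0.054  0.0531] [0.4743 0.2906 0.5223] [0.4996 0.1971 0.0271]
```

View pics/t5.png

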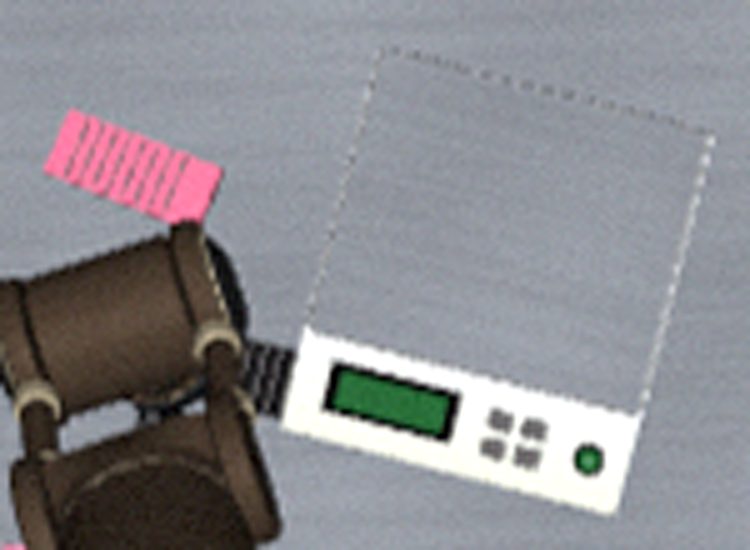

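The pan's right side has shifted about 0.5 px from the tilt change, so the stud is lifting. By my estimate the stud is about 32 mm ahead of the wedge centre, so about 12 mm remains. I'll go on in small steps and watch the force.

Request:
drive_tool([
  [[-0.1,0,0],[0,0,0],2.6],
  [[-0.2,0,0],[0,0,0],2.6],
  [[-0.3,0,0],[0,0,0],2.6],
  [[-0.4,0,0],[0,0,0],2.6],
  [[-0.5,0,0],[0,0,0],2.6],
  [[-0.6,0,0],[0,0,0],2.6],
])

```text
clock: 10.32
tcp_pos: [0.4985, 0.1917, 0.0274]
orientation: [-2.502, -1.9, -0.002]
wrist_force: [1.4, 3.9, -2.4]
width: 0.0259
grasp_force: 1.6
```

Request:
drive_tool([
  [[-0.1,0,0],[0,0,0],2.6],
  [[-0.2,0,0],[0,0,0],2.6],
])

```text
clock: 10.48
tcp_pos: [0.4983, 0.1902, 0.0275]
orientation: [-2.502, -1.899, -0.003]
wrist_force: [1.2, 5.4, -1.0]
width: 0.0258
grasp_force: 2.8
```

Request:
drive_tool([
  [[-0.1,0,0],[0,0,0],2.6],
])

```text
clock: 10.57
tcp_pos: [0.4983, 0.1895, 0.0276]
orientation: [-2.502, -1.899, -0.004]
wrist_force: [1.3, 7.6, -0.6]
width: 0.0257
grasp_force: 3.3
```

Request:
drive_tool([
  [[-0.1,0,0],[0,0,0],2.6],
])

```text
clock: 10.65
tcp_pos: [0.4982, 0.1888, 0.0277]
orientation: [-2.503, -1.898, -0.006]
wrist_force: [1.9, 8.1, -2.4]
width: 0.0261
grasp_force: 3.9
```

The force has reached 5–8 N, which fits a snug wedge. I'll back off clear and inspect.

Request:
drive_tool([
  [[1,0,0],[0,0,0],2.6],
  [[3,0,0],[0,0,0],2.6],
  [[6,0,0],[0,0,0],2.6],
  [[8,0,-4],[0,0,0],2.6],
  [[10,0,-8],[0,0,0],2.6],
  [[12,2,-10],[0,0,0],2.6],
  [[12,2,-10],[0,0,0],2.6],
  [[12,2,-10],[0,0,0],2.6],
])

```text
clock: 11.32
tcp_pos: [0.5514, 0.2994, 0.1302]
orientation: [2.499, 1.9, 0.008]
wrist_force: [-0.2, 0.1, -0.1]
width: 0.0259
grasp_force: 0.0
```

Run:
```python
from fit import *
a=viewer.grab_frame("top");b=viewer.grab_frame("side")
cv2.imwrite("pics/full_t6.png",a);cv2.imwrite("pics/full_s6.png",b)
a=a[190:300,230:380]
a=cv2.resize(a,None,fx=5,fy=5,interpolation=cv2.INTER_CUBIC)
cv2.imwrite("pics/t6.png",np.clip(a.astype(float)*1.6,0,255).astype('uint8'))
```

```text
(no output)
```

View pics/t6.png

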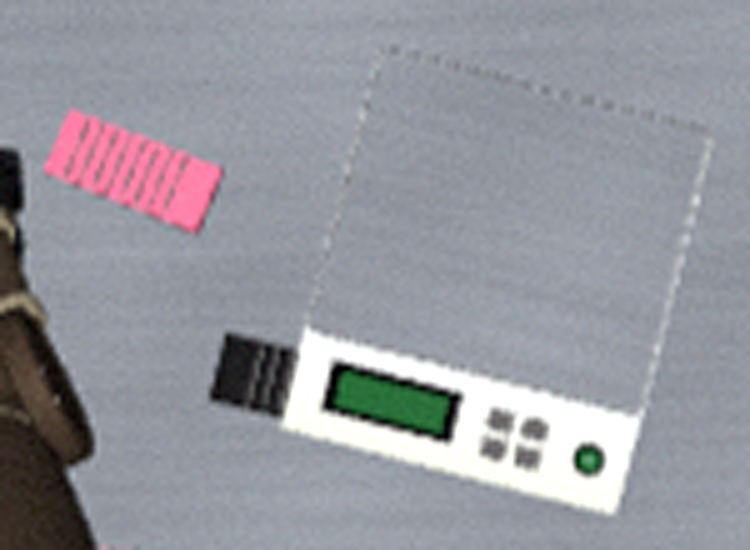

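The wedge's thick corners are at (228,333),(209,402), with about 50 mm showing. The pan corners are about (382,49),(712,133),(641,412),(307,329).

Run:
```python
from fit import *
np.set_printoptions(precision=4,suppress=True)
obs=[up(p) for p in[(382,49),(712,133),(641,412),(307,329)]]
a,b=[pix("top",*up(p),.0145)[:2] for p in[(228,333),(209,402)]]
m=(a+b)/2;print("thick",m,"width",np.linalg.norm(a-b))
for t in (.0,.01,.04):
    q,f,ps=fit_scale(obs,t);st=ps([-95,85,6])[:2]
    y=q[2]-np.pi/2+.012; d=np.array([np.cos(y),np.sin(y)]);l=np.array([-d[1],d[0]])
    print(t,q,(f@f),"stud",st,"ahead",d@(st-m)-.055,"left",l@(st-m),"thick out of base",-(np.array([np.sin(q[2]),-np.cos(q[2])])@(m-ps([-95,110,16])[:2])))
# image registration of pan/console between start and now (pix shift)
A=cv2.imread("pics/s0.png");B=cv2.imread("pics/full_s6.png");
d=lambda x0,y0,x1,y1,A,B:cv2.phaseCorrelate(np.float32(cv2.cvtColor(A[y0:y1,x0:x1],6)),np.float32(cv2.cvtColor(B[y0:y1,x0:x1],6)))
print("side display",d(268,222,292,255,A,B),"keys/knob",d(262,256,284,282,A,B),"right far edge",d(345,270,380,295,A,B))
```

```text
thick [0.4942 0.1764] width 0.04615347682984592
0.0 [ 0.5431 -0.0053 -0.2803] 1.111968274700428 stud [0.4753 0.1027] ahead 0.02104080293799524 left 0.001326602786434698 thick out of base 0.05101940921450429
0.01 [ 0.5433 -0.0057 -0.2808] 1.2137374491742232 stud [0.4755 0.1023] ahead 0.021333724582962336 left 0.0017120389436005568 thick out of base 0.05123387966350754
0.04 [ 0.544  -0.0071 -0.2823] 1.5486049622652698 stud [0.4763 0.1011] ahead 0.0222836298795357 left 0.002921129845308271 thick out of base 0.05195619128170883
side display ((-0.11805520586364615, -0.552828462627744), 0.7456213233095629) keys/knob ((0.5677457997866391, 0.5378438322790924), 0.9451087054647045) right far edge ((0.16056874298027068, 2.8558177896154877), 1.029659473631117)
```

The scale pose is unchanged (0.543, -0.005), and the stud stands about 21 mm ahead of the centre, at the shallow end of the 16–22 mm window. I'll nudge the wedge about 2.5 mm more to centre it.

Request:
drive_tool([
  [[0,-2,0],[0,0,0],2.6],
  [[-3,-2,4],[0,0,0],2.6],
  [[-5,-2,8],[0,0,0],2.6],
  [[-6,-2,10],[0,0,0],2.6],
  [[-6,-2,10],[0,0,0],2.6],
  [[-9,-2,10],[0,0,0],2.6],
  [[-11,-2,10],[0,0,0],2.6],
  [[-11.4,-2,10],[0,0,0],2.6],
  [[-11.7,-2,10],[0,0,0],2.6],
  [[-11.9,-2,10],[0,0,0],2.6],
  [[-12,-2,10],[0,0,0],2.6],
  [[-12.1,-2,10],[0,0,0],2.6],
])

```text
clock: 12.42
tcp_pos: [0.4963, 0.1892, 0.0266]
orientation: [-2.502, -1.893, -0.004]
wrist_force: [-0.7, 12.1, -2.7]
width: 0.0259
grasp_force: 5.4
```

Request:
drive_tool([
  [[-0.1,0,0],[0,0,0],2.6],
])

```text
clock: 12.5
tcp_pos: [0.4964, 0.1889, 0.0268]
orientation: [-2.502, -1.893, -0.006]
wrist_force: [-0.4, 13.3, -3.6]
width: 0.026
grasp_force: 6.0
```

Request:
drive_tool([
  [[-0.1,0,0],[0,0,0],2.6],
])

```text
clock: 12.58
tcp_pos: [0.4965, 0.1883, 0.027]
orientation: [-2.502, -1.893, -0.007]
wrist_force: [-0.3, 12.9, -3.2]
width: 0.026
grasp_force: 6.1
```

Force is up to 13 N with little travel. I'll back off and check before the scale slides.

Request:
drive_tool([
  [[1,0,0],[0,0,0],2.6],
  [[3,0,0],[0,0,0],2.6],
  [[6,0,0],[0,0,0],2.6],
  [[8,0,-4],[0,0,0],2.6],
  [[10,0,-8],[0,0,0],2.6],
  [[12,2,-12],[0,0,0],2.6],
  [[14,2,-12],[0,0,0],2.6],
  [[14,2,-12],[0,0,0],2.6],
  [[14,2,-12],[0,0,0],2.6],
])

```text
clock: 13.33
tcp_pos: [0.5541, 0.3158, 0.1484]
orientation: [2.499, 1.902, 0.003]
wrist_force: [-0.6, -0.5, -1.0]
width: 0.026
grasp_force: 0.0
```

Run:
```python
from fit import *
np.set_printoptions(precision=2,suppress=True)
a=viewer.grab_frame("top");b=viewer.grab_frame("side");cv2.imwrite("pics/full_t7.png",a);cv2.imwrite("pics/full_s7.png",b)
def d(A,B,x0,y0,x1,y1):
    w=cv2.createHanningWindow((x1-x0,y1-y0),cv2.CV_32F)
    return np.array(cv2.phaseCorrelate(np.float32(cv2.cvtColor(A[y0:y1,x0:x1],6)),np.float32(cv2.cvtColor(B[y0:y1,x0:x1],6)),w)[0])
t0,t6=cv2.imread("pics/t0.png"),cv2.imread("pics/full_t6.png")
for n,r in dict(display=(288,258,328,284),knob=(325,268,358,295),panTR=(358,200,384,230),panTL=(296,190,322,216),wedge=(262,248,290,278)).items():
    print(n,"0-6",d(t0,t6,*r),"6-7",d(t6,a,*r))
b=cv2.resize(b[180:300,240:380],None,fx=5,fy=5,interpolation=cv2.INTER_CUBIC);a=cv2.resize(a[245:300,260:365],None,fx=6.66,fy=6.66,interpolation=cv2.INTER_CUBIC)
print(a.shape)
cv2.imwrite("pics/c7.png",np.clip(a.astype(float)*1.6,0,255).astype('uint8'))
```

```text
display 0-6 [0.17 0.34] 6-7 [0.16 0.57]
knob 0-6 [0.21 0.41] 6-7 [0.32 0.36]
panTR 0-6 [0.23 0.78] 6-7 [ 0.75 -0.06]
panTL 0-6 [-0.3   1.57] 6-7 [ 0.95 -0.02]
wedge 0-6 [ 72.53 -41.86] 6-7 [ 0.49 -0.55]
(366, 699, 3)
```

View pics/c7.png

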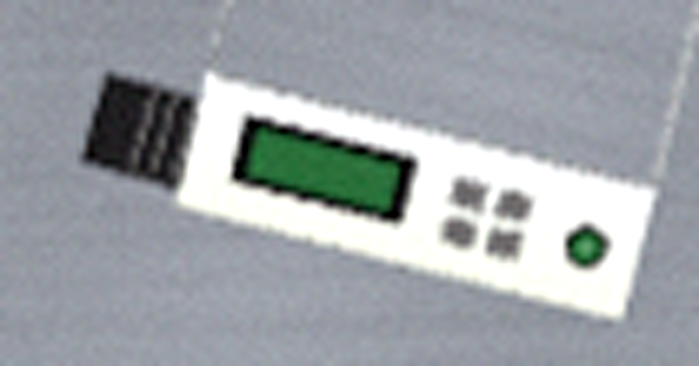

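The picture shows two grooves and the plain thick end still outside the base. I need a more precise registration to see whether the scale slid.

Run:
```python
from fit import *
np.set_printoptions(precision=2,suppress=True)
I={k:cv2.cvtColor(cv2.imread("pics/"+f),6) for k,f in dict(t0="t0.png",t6="full_t6.png",t7="full_t7.png",s0="s0.png",s6="full_s6.png",s7="full_s7.png").items()}
def ecc(a,b,x0,y0,x1,y1):
    m=np.zeros(I[a].shape,np.uint8);m[y0:y1,x0:x1]=255
    A,B=[cv2.GaussianBlur(I[k],(3,3),0) for k in(a,b)]
    W=np.eye(2,3,dtype=np.float32)
    try: r,W=cv2.findTransformECC(A[y0-20:y1+20,x0-20:x1+20],B[y0-20:y1+20,x0-20:x1+20],W,cv2.MOTION_TRANSLATION,(3,200,1e-6),m[y0-20:y1+20,x0-20:x1+20],1)
    except Exception as e: return "fail"
    return W[:,2],round(r,3)
for n,r in dict(display=(293,260,324,282),knob=(325,270,353,292),panTR=(362,205,380,225),panTL=(300,194,318,212),pinkref=(238,210,276,238),jar=(440,282,474,312)).items():
    print("top",n,"0-6",ecc("t0","t6",*r),"6-7",ecc("t6","t7",*r))
print("wedge 6-7",ecc("t6","t7",267,252,284,275))
for n,r in dict(display=(268,224,292,254),keys=(262,256,282,284),rightfront=(275,278,300,292),rightback=(350,275,372,295),pink=(310,185,345,215),jar=(242,376,286,440)).items():
    print("side",n,"0-6",ecc("s0","s6",*r),"6-7",ecc("s6","s7",*r))
# predicted pixel motion 0->6 for pure levelling
q,f,p0=fit_scale([up(p) for p in[(378,50),(711,131),(637,415),(305,333)]])
T1=lambda P:Ro.from_euler('z',q[2]).apply(np.array(P)/1000)+[q[0],q[1],0]
for n,P in dict(display=(-95,60,45),knob=(-95,-80,45),panTR=(124,-108,60),panTL=(124,108,60)).items(): print(n,proj("top",T1(P))-proj("top",p0(P)),"side",proj("side",T1(P))-proj("side",p0(P)))
for n,P in dict(RF=(-125,-110,20),RB=(125,-110,30)).items():print(n,"side",proj("side",T1(P))-proj("side",p0(P)))
print("px per 1mm along -y", proj("top",T1((0,-1,50)))-proj("top",T1((0,0,50))))
```

```text
top display 0-6 (array([ 0.49, -0.23], dtype=float32), 0.997) 6-7 (array([0.29, 0.17], dtype=float32), 0.998)
top knob 0-6 (array([ 0.52, -0.17], dtype=float32), 0.996) 6-7 (array([0.31, 0.07], dtype=float32), 0.996)
top panTR 0-6 fail 6-7 (array([ 0.15, -0.24], dtype=float32), 0.853)
top panTL 0-6 fail 6-7 fail
top pinkref 0-6 (array([0.03, 0.04], dtype=float32), 0.979) 6-7 (array([ 0.03, -0.1 ], dtype=float32), 0.979)
top jar 0-6 (array([-0.02,  0.  ], dtype=float32), 1.0) 6-7 (array([ 0.02, -0.  ], dtype=float32), 1.0)
wedge 6-7 (array([ 0.55, -0.5 ], dtype=float32), 0.997)
side display 0-6 (array([ 0.28, -0.89], dtype=float32), 0.991) 6-7 (array([-0.12,  0.13], dtype=float32), 0.999)
side keys 0-6 (array([0.18, 0.55], dtype=float32), 0.981) 6-7 (array([-0.22,  0.55], dtype=float32), 0.991)
side rightfront 0-6 (array([0.44, 1.1 ], dtype=float32), 0.995) 6-7 (array([-0.08,  0.27], dtype=float32), 0.999)
side rightback 0-6 fail 6-7 (array([0.23, 0.05], dtype=float32), 0.998)
side pink 0-6 (array([0.  , 0.02], dtype=float32), 0.997) 6-7 (array([-0.03,  0.01], dtype=float32), 0.998)
side jar 0-6 (array([ 0., -0.], dtype=float32), 1.0) 6-7 (array([-0.01, -0.  ], dtype=float32), 1.0)
display [ 0.42 -0.31] side [ 0.3  -0.91]
knob [ 0.51 -0.27] side [0.43 0.4 ]
panTR [ 0.51 -0.05] side [0.59 2.64]
panTL [ 0.67 -0.34] side [0.63 0.52]
RF side [0.19 0.19]
RB side [0.23 2.29]
px per 1mm along -y [0.31 0.08]
```

The 0→6 image motion matches pure levelling of the scale to within 0.1 px, so all four corners are down. The last nudge moved the scale only about 1 mm and left the stud about 20.5 mm ahead of the wedge centre, which is snug. The arm is clear, so I'm handing in.

```bash
python3 -c "
from station import ticket
print(ticket.finish_job())"
```

```text
the job is handed in; nothing more can be done
None
```

I pushed the black wedge under the bare stud until it was snug and handed the job in at about 13.5 s. By the pictures the scale is level, the stud stands about 20.5 mm ahead of the wedge's centre, and the arm is clear. A last nudge slid the scale about 1 mm, and the verdict was not shown.

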